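# Post spoiled glaze test tiles through the sherd bin's sprung flap

## Task

Two of the four glaze test tiles in the wooden rack are spoiled (dark brown, blistered, a corner off): put both into the green sherd bin, pushing its sprung flap in with the hand and holding it open as each tile goes through. The pile inside cannot be seen, so do not let a tile fall or ram it down: keep hold of it until you feel it lightly touch what is lying in the bin, let go there, then come out and let the flap shut. Leave the two pale green tiles standing in the rack and do not disturb the jar and the cup.

Things in the scene. Friction and masses are not known exactly. Their poses are not given: they have to be found in the camera images.
- bin: fixed green sheet-steel sherd bin, 210 mm deep (x, from -110 to 100), 220 wide (y), 222 tall; origin on its underside, mid-width; x points level from its front (robot side) to its back, z up. Front upright to 150 mm, then a flat shoulder rises at 35 degrees from x = -110, z = 150 to x = -8, z = 222 mm; then a flat roof. Walls 4 mm.
- slot (a point): centre of the slot in the sloping shoulder, in its outer face, at x = -54, z = 190 mm in the bin's frame; axes as the bin's. Slot 170 mm wide (y), 70 mm up the slope: lower lip at x = -83, z = 170, upper edge at x = -25, z = 210. Straight in is down and tilted 35 degrees towards bin x; 25 to 40 passes too. Nothing but the flap behind it.
- flap (a joint): steel flap shutting the slot from inside (166 x 68 x 3 mm), rad: 0 shut; hinged on the slot's upper edge, it swings inward to at most 1.5. A spring shuts it: 0.06 N m at first, 0.16 wide open, so about 2 N at the slot's centre pushes it in. With the fingers 20 mm or more through the slot it rests on hand and tile at about 1.0 to 1.2, rubbing with 2 to 3 N as they slide past.
- pan: liner pan inside the bin, out of sight, its origin 5 mm in front of and 6 above the bin's, same axes. Full of old sherds, heaped almost flat and hard; the top of the pile lies somewhere between 77 and 96 mm above the bin's underside, different every time, and can only be felt.
- reject_a_center (a point): a spoiled test tile: blackish-brown blistered glaze, one top corner (8 x 8 mm) broken off; 100 mm tall (its z), 40 wide (its y), 8 thick (its x), 70 g; the point is half-way up. Stands 30 mm deep in a rack slot with 1 mm play, its axes along the rack's; lift it straight up. Pinched across its width 36 mm above this point (14 below its top) it reaches the pile with the fingers partly inside the slot.
- reject_b_center (a point): the other of the two: a spoiled test tile: blackish-brown blistered glaze, one top corner (8 x 8 mm) broken off; 100 mm tall (its z), 40 wide (its y), 8 thick (its x), 70 g; the point is half-way up. Stands 30 mm deep in a rack slot with 1 mm play, its axes along the rack's; lift it straight up. Pinched across its width 36 mm above this point (14 below its top) it reaches the pile with the fingers partly inside the slot.
- good_a_center (a point): a sound test tile, smooth pale green, to stay in the rack; same size and stance as the spoiled ones; the point is half-way up.
- good_b_center (a point): the other one: a sound test tile, smooth pale green, to stay in the rack; same size and stance as the spoiled ones; the point is half-way up.
- rack: the fixed pale wood rack, a block 190 mm long (its x) by 70 mm wide (its y) by 40 mm tall, origin at the centre of its underside; four slots 42 mm apart along x (at -63, -21, 21, 63 mm), 30 mm deep, hold the tiles upright, their width along y. Any tile may stand in any slot.
- glaze_jar_center (a point): centre of a white glaze jar with a blue cap, 64 mm across, 85 mm tall, standing on the bench; bystander
- water_cup_center (a point): centre, 30 mm up, of a blue cup, 64 mm across, 60 mm tall, standing on the bench; bystander
Mind the look-alikes: they are no part of the job. Leave any blue or purple look-alike of the part that bears reject_a_center alone.

How it is judged:
By the outcome, as a careful person would: the job done as asked, in the order asked, and still so for the second after the job is handed in, with the robot touching nothing.
It also fails if it takes over 67 s, if anything falls off the work surface, if the arm or the gripper's body presses on something with over 40 N, if the wrist force passes 120 N, or if a joint passes its speed limit or range.

## Robot

A 6-joint arm with a two-finger parallel gripper is mounted at the origin on the work surface. World frame = base frame: x ahead of the robot, y to its left, z up, the work surface at z = 0. Lengths are in mm, angles in rad, forces in N, time in s.
With the tool pointing down it reaches from about 275 to 825 mm from the base axis. Payload 4.9 kg.
Tool frame: the origin (TCP) lies at the very end of the fingers, on their centre line; the grasp point (between the pads) lies 19 mm behind it; z points along the fingers, y is the direction in which the jaws open and shut (so a half turn about z gives the same grasp; the last joint's range is limited). The gripper opens to 85 mm and grips with 20 to 120 N. Pads are 22 mm wide; open, the fingers measure 114 mm over their backs; the gripper's body (76 mm by 85 mm) begins 54 mm behind the grasp point. The pads swing forward as they close: fully open they stand 13 mm farther back than shut.
Start: joints at [1.122, 0.326, -0.193, 1.052, 0, 1.437], TCP at [170.289, 522.992, 231.281] pointing down, gripper open.
Joint ranges: [-2.65, 2.65], [-0.97, 1.79], [-1.3, 1.35], [-1.93, 2.1], [-1.47, 1.37], [-3.14, 3.14]. Speed limits (rad/s): [2.57, 2.57, 3.14, 3.14, 3.14, 3.14].

## Interface

Orientations are given as [roll, pitch, yaw] about the fixed x, y, z axes, in that order (R = Rz(yaw) Ry(pitch) Rx(roll)).
In Python, from bench import bot, solve_ik, imaging gives the robot as it stands. Calls block until the motion is done:
- bot.move_ptp(position, orientation): joint-space move of the TCP to a pose.
- bot.movel(position, rot=None, max_speed=150, threshold=None): straight line of the TCP; rot=None keeps the orientation; max_speed is the mean speed in mm/s. With threshold (N) it stops when the force on the tool has changed by that much, and returns True; else False.
- bot.move_j(angles): joint-space move.
- bot.grip(opening, effort=None): opening from 0.0 (shut) to 1.0 (fully open); effort is the grip in N (None keeps the last); returns when the fingers have stopped.
- bot.dwell(seconds).
- solve_ik(position, orientation): joint angles nearest the present ones, or None.
- bot.get_state(): the state.
- imaging.capture(name): name is "scene" or "top" or "wrist"; returns the picture (400x640x3 uint8, blue, green, red); there is no depth.
- imaging.camera_model(name): a dict with "K" (3x3 intrinsics, pixels), "position" and "rotation" of the camera in the world. Camera axes: x right, y up, looking along -z (the intrinsics and any distortion apply to the point x, -y, -z); pixel columns grow to the right and rows downward; lengths in mm; the calibration is good to about 2 mm. A picture is of the moment at which its call begins: read the wrist's pose just before it. camera_model takes no time and is no camera call; for the wrist camera it gives the pose at the moment of the call.
A pose or a line that the arm cannot do raises bot.IKError and nothing moves.
- bot.sign_off(): hands the job in, once; it reports no verdict.
The state is a dict: "t": time; "qpos": joint angles; "joint_velocities": joint speeds; "effort": joint torques, N m; "tcp_pos": TCP position; "orientation": TCP orientation; "contact_force": force on the tool from outside, world axes, zero at the start; "wrist_torque": the same for the moment, N m; "opening": opening from 0.0 (shut) to 1.0 (fully open).
Only numpy, scipy, OpenCV 4.12 (cv2) and the standard library are available. Lean on these libraries where they do the work, as an engineer would, in place of code of your own. Each camera call takes 0.05 s, during which the arm holds its last target.

## Working session

There is one attempt and no reset: what is moved stays moved. The work goes in short steps, each a Python script; the robot and the scene stay as the last script left them, time stands still between calls to the robot, and variables do not carry over. Pictures are saved under pics/ and viewed, and the job is handed in when it is done.

```bash
mkdir -p pics; ls; python3 - <<'E'
from bench import bot,solve_ik,imaging
import cv2,numpy as np
s=bot.get_state();print(s['t'],s['tcp_pos'],s['orientation'],s['contact_force'],s['opening'])
for n in("scene","top","wrist"):
    m=imaging.camera_model(n);print(n,{k:(np.round(v,4).tolist() if not isinstance(v,str) else v) for k,v in m.items()})
    cv2.imwrite(f"pics/{n}0.png",imaging.capture(n))
E
```

```text
pics
0.0 [170.02238439 522.43462371 230.50431766] [-3.13986736e+00 -2.29088626e-04  2.82682532e+00] [ 0.07538433 -0.82294938 -0.56527922] 0.9999151588926519
scene {'K': [[360.8764, 0.0, 320.0485], [0.0, 360.8764, 195.6178], [0.0, 0.0, 1.0]], 'position': [223.0775, -116.39, 715.0748], 'rotation': [0.5495, 0.0013, -1.1656]}
top {'K': [[418.9297, 0.0, 327.5881], [0.0, 418.9297, 197.1648], [0.0, 0.0, 1.0]], 'position': [490.1005, -1.6529, 945.6272], 'rotation': [0.0894, 0.0016, -1.5604]}
wrist {'K': [[304.9129, 0.0, 315.5643], [0.0, 304.9129, 202.076], [0.0, 0.0, 1.0]], 'position': [100.5675, 546.1886, 374.2566], 'rotation': [-0.2947, 0.0011, 1.2556]}
```

View pics/scene0.png

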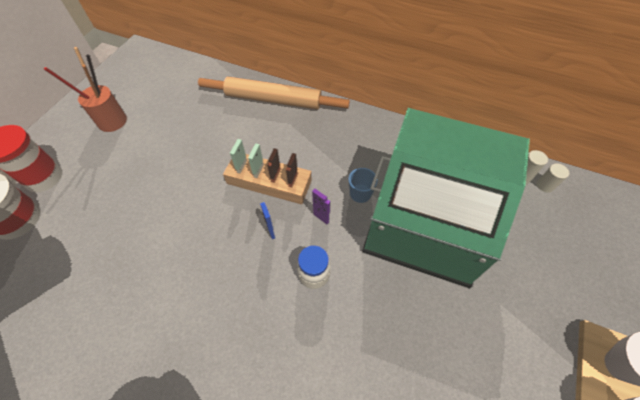

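View pics/top0.png

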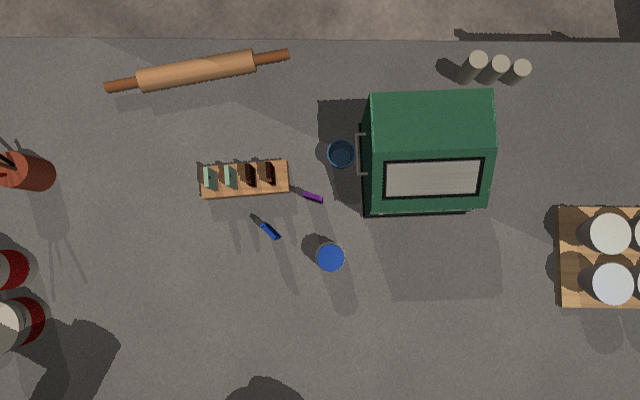

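View pics/wrist0.png

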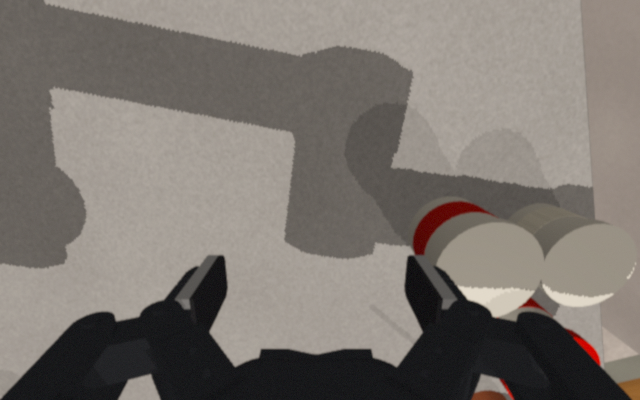

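The scene shows the rack at (268,180) in the scene view and (245,179) in the top view. The two dark tiles are at its right end, and the pale tiles are on the left. Blue and purple look-alikes stand in front, and the bin is at right with a white flap. I'll enlarge crops.

```bash
python3 - <<'E'
import cv2
a=cv2.imread("pics/top0.png");s=cv2.imread("pics/scene0.png")
c=lambda i,x,y,w,h,k:cv2.resize(i[y:y+h,x:x+w],None,fx=k,fy=k,interpolation=cv2.INTER_CUBIC)
cv2.imwrite("pics/t_rack.png",c(a,190,145,160,100,5))
cv2.imwrite("pics/t_bin.png",c(a,345,75,160,150,4))
cv2.imwrite("pics/s_rack.png",c(s,210,125,130,100,6))
cv2.imwrite("pics/s_bin.png",c(s,350,100,190,190,3))
E
```

```text
(no output)
```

View pics/t_rack.png

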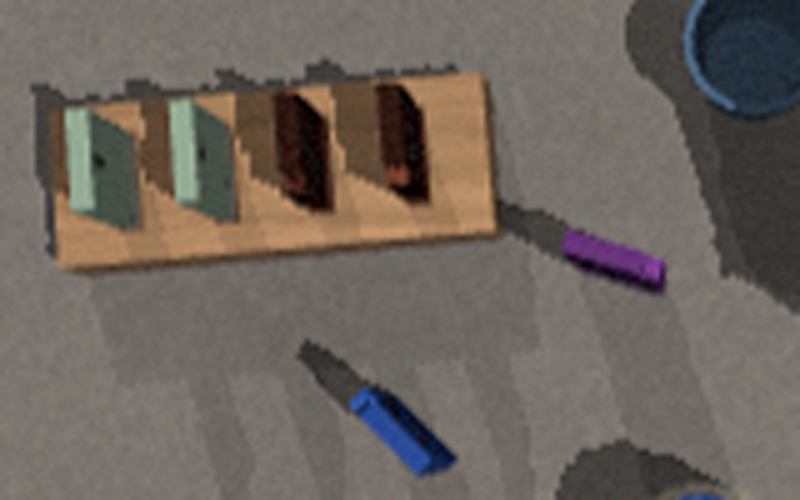

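View pics/t_bin.png

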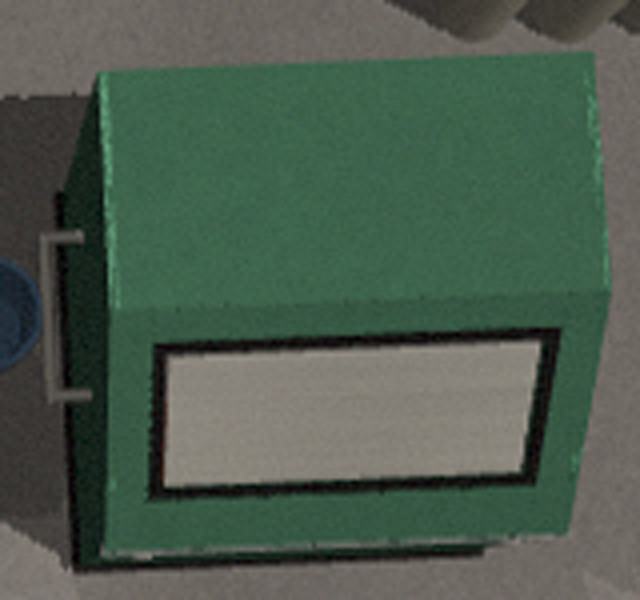

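View pics/s_rack.png

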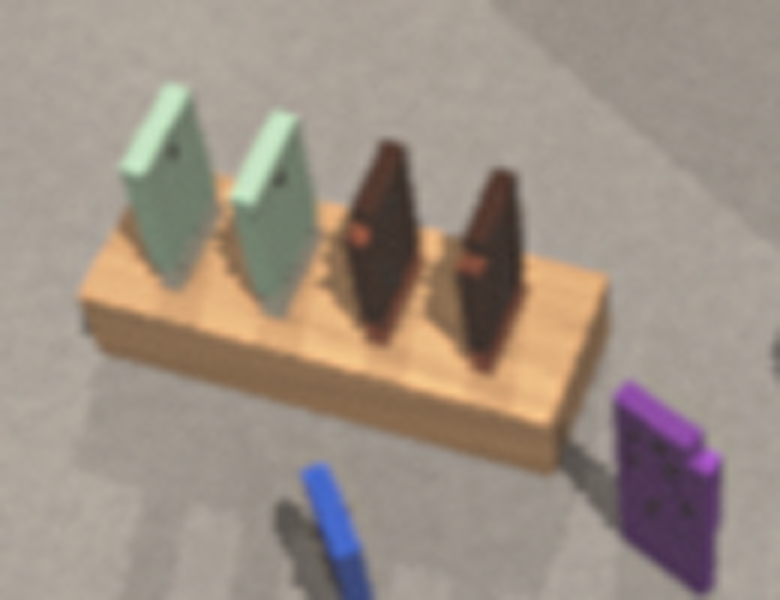

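View pics/s_bin.png

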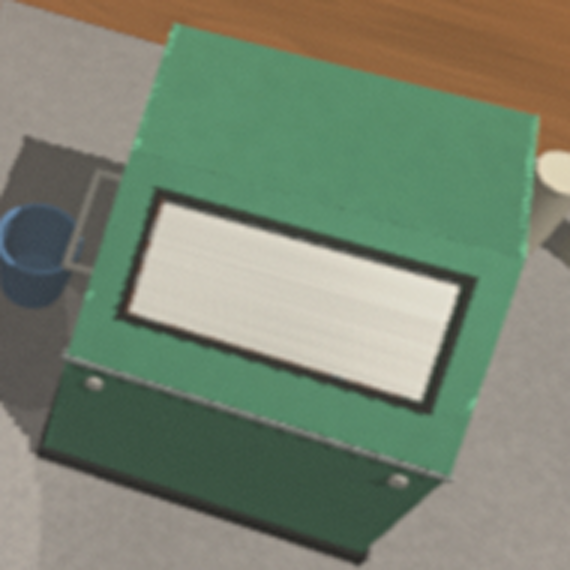

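Candidates, by pixel in the top view:
- **Dark, chipped tiles:** (250,175) and (270,173), in rack slots 3 and 4. They fit the description of the rejects.
- **Pale green tiles:** (231,176) and (210,177). These stay in the rack.
- **Blue and purple look-alikes:** blue at (268,230) and purple at (312,196), both on the bench. I'll leave them alone.

The enlarged crops confirm the two dark tiles have broken corners. Next I'll fit the rack and bin poses.

```bash
cat > h.py <<'E'
import numpy as np, cv2
from scipy.spatial.transform import Rotation as Ro
from scipy.optimize import least_squares
def cam(m):
    K=np.array(m['K']);R=Ro.from_euler('xyz',m['rotation']).as_matrix();p=np.array(m['position'])
    def pr(P):
        q=(np.atleast_2d(P)-p)@R; q=q*[1,-1,-1]; u=q@K.T; return u[:,:2]/u[:,2:]
    return pr
def fr(o):
    x,y,a=o;c,s=np.cos(a),np.sin(a)
    return lambda P:np.atleast_2d(P)@np.array([[c,s,0],[-s,c,0],[0,0,1]])+[x,y,0]
E
python3 - <<'E'
from h import *
from bench import imaging
T=cam(imaging.camera_model("top"));S=cam(imaging.camera_model("scene"))
print(imaging.camera_model("top").keys())
t=lambda l,k,o:np.array(l)/k+o
# bin
up=lambda y:(-25,y,210);lo=lambda y:(-83,y,170)
Pt=np.array([up(85),up(-85),lo(-85),lo(85),(-8,110,222),(-8,-110,222),(100,110,222),(100,-110,222),(-110,110,150),(-110,-110,150)])
It=t([(155,345),(560,330),(537,483),(148,498),(112,310),(608,292),(100,72),(593,53),(103,553),(568,535)],4,(345,75))
Ps=np.array([up(85),up(-85),lo(-85),lo(85),(100,110,222),(100,-110,222),(-110,110,150),(-110,-110,150),(-110,110,0),(-110,-110,0)])
Is=t([(158,190),(476,278),(430,410),(118,318),(177,25),(538,117),(67,355),(448,478),(40,455),(362,560)],3,(350,100))
def fit(Pt,It,Ps,Is,x0):
    f=lambda o,a=True:np.r_[(T(fr(o)(Pt))-It).ravel(),(S(fr(o)(Ps))-Is).ravel()]
    r=least_squares(f,x0,x_scale=[100,100,1],loss='soft_l1');print(np.round(r.x,3));print(np.round(f(r.x).reshape(-1,2),1).tolist());return r.x
b=fit(Pt,It,Ps,Is,[600,-220,0])
# rack x -> image right (-y world): yaw ~ -pi/2; rack y -> world +x (image up)
Pr=np.array([(95,-35,40),(95,35,40),(-95,35,40),(-95,-35,40)])
Ir=t([(494,231),(484,73),(52,108),(58,261)],5,(190,145))
Pq=np.array([(-95,-35,40),(95,-35,40),(95,35,40),(-95,-35,0),(95,-35,0)])
Iq=t([(82,298),(548,425),(607,275),(105,350),(552,470)],6,(210,125))
r=fit(Pr,Ir,Pq,Iq,[520,200,-1.5])
for i in(-63,-21,21,63):
    P=fr(r)([(i,20,110),(i,-20,110),(i,0,110)])
    print(i,np.round(P[2],1),"topcrop",np.round((T(P)-[190,145])*5).tolist(),"scenecrop",np.round((S(P)-[210,125])*6).tolist())
E
```

```text
dict_keys(['K', 'position', 'rotation'])
[ 6.47882e+02 -1.87070e+02  5.00000e-02]
[[2.6, 1.4], [-3.1, 1.4], [-2.9, -2.2], [3.0, -2.3], [-0.5, -0.1], [1.0, -0.5], [-0.5, -0.6], [0.1, -0.6], [0.4, -0.5], [-0.3, -0.5], [1.2, 2.9], [-3.3, 2.7], [-1.9, -0.6], [2.2, -0.9], [-1.3, -0.1], [0.4, 0.6], [-0.3, 0.6], [0.8, 0.6], [0.1, 0.3], [-2.2, 0.9]]
[611.459 182.33   -1.48 ]
[[0.3, -0.8], [-0.0, -0.9], [-0.3, -1.0], [0.2, 0.2], [-1.0, -0.5], [-0.0, 0.4], [0.4, 0.5], [-0.9, 0.5], [0.1, 2.0]]
-63 [605.8 245.1 110. ] topcrop [[79.0, 105.0], [84.0, 203.0], [81.0, 154.0]] scenecrop [[179.0, 88.0], [131.0, 171.0], [155.0, 129.0]]
-21 [609.6 203.2 110. ] topcrop [[183.0, 97.0], [189.0, 195.0], [186.0, 146.0]] scenecrop [[286.0, 116.0], [241.0, 201.0], [264.0, 158.0]]
21 [613.4 161.4 110. ] topcrop [[287.0, 88.0], [293.0, 186.0], [290.0, 137.0]] scenecrop [[395.0, 144.0], [352.0, 231.0], [374.0, 187.0]]
63 [617.2 119.6 110. ] topcrop [[390.0, 80.0], [397.0, 178.0], [394.0, 129.0]] scenecrop [[506.0, 173.0], [466.0, 261.0], [486.0, 217.0]]
```

```bash
cat >> h.py <<'E'
RACK=np.array([611.5,182.3,-1.480]); BIN=np.array([647.9,-187.1,0.050])
def binpose(yoff,d,tilt,flip):
    """TCP pose: d = mm of TCP past slot centre along tool axis"""
    a=np.deg2rad(tilt); P=np.array([-54+d*np.sin(a),yoff,190-d*np.cos(a)])
    return fr(BIN)(P)[0], ([np.pi,-a,BIN[2]] if not flip else [np.pi,a,BIN[2]+np.pi])
E
python3 - <<'E'
from h import *
from bench import bot,solve_ik
for psi in(1.662,-1.48):
  for z in (77,150,210): print(psi,z,np.round(solve_ik([617.2,119.6,z],[np.pi,0,psi]),2))
for fl in(0,1):
  for tilt in(25,30,35):
    for y in(-25,25):
      for d in(-120,70):
        p,o=binpose(y,d,tilt,fl); q=solve_ik(p,o); print(fl,tilt,y,d,np.round(p),None if q is None else np.round(q,2))
E
```

```text
1.662 77 [ 0.07  0.6  -0.17  0.8   0.    1.55]
1.662 150 [ 0.07  0.53 -0.09  0.95  0.    1.55]
1.662 210 [ 0.07  0.49 -0.    1.08  0.    1.55]
-1.48 77 [ 0.07  0.6  -0.17  0.8   0.   -1.59]
-1.48 150 [ 0.07  0.53 -0.09  0.95  0.   -1.59]
-1.48 210 [ 0.07  0.49 -0.    1.08  0.   -1.59]
0 25 -25 -120 [ 545. -217.  299.] [-0.65  0.09 -0.41  0.73  0.28  2.49]
0 25 -25 70 [ 625. -213.  127.] [-0.55  0.38 -0.51  0.31  0.24  2.58]
0 25 25 -120 [ 542. -167.  299.] [-0.56  0.04 -0.47  0.7   0.25  2.57]
0 25 25 70 [ 622. -163.  127.] [-0.47  0.35 -0.57  0.27  0.21  2.66]
0 30 -25 -120 [ 535. -218.  294.] [-0.7   0.03 -0.52  0.61  0.35  2.47]
0 30 -25 70 [ 630. -213.  129.] [-0.57  0.37 -0.59  0.18  0.3   2.59]
0 30 25 -120 [ 533. -168.  294.] [-0.61 -0.02 -0.58  0.58  0.31  2.55]
0 30 25 70 [ 628. -163.  129.] [-0.49  0.33 -0.65  0.13  0.26  2.66]
0 35 -25 -120 [ 526. -218.  288.] [-0.75 -0.01 -0.63  0.5   0.42  2.44]
0 35 -25 70 [ 635. -213.  133.] [-0.59  0.35 -0.66  0.05  0.35  2.59]
0 35 25 -120 [ 524. -168.  288.] [-0.66 -0.07 -0.69  0.46  0.38  2.53]
0 35 25 70 [ 633. -163.  133.] [-0.51
[... 177 characters left out ...]
5 25 -120 [ 542. -167.  299.] [-0.56  0.04 -0.47  0.7   0.25 -0.57]
1 25 25 70 [ 622. -163.  127.] [-0.47  0.35 -0.57  0.27  0.21 -0.48]
1 30 -25 -120 [ 535. -218.  294.] [-0.7   0.03 -0.52  0.61  0.35 -0.68]
1 30 -25 70 [ 630. -213.  129.] [-0.57  0.37 -0.59  0.18  0.3  -0.56]
1 30 25 -120 [ 533. -168.  294.] [-0.61 -0.02 -0.58  0.58  0.31 -0.59]
1 30 25 70 [ 628. -163.  129.] [-0.49  0.33 -0.65  0.13  0.26 -0.48]
1 35 -25 -120 [ 526. -218.  288.] [-0.75 -0.01 -0.63  0.5   0.42 -0.7 ]
1 35 -25 70 [ 635. -213.  133.] [-0.59  0.35 -0.66  0.05  0.35 -0.55]
1 35 25 -120 [ 524. -168.  288.] [-0.66 -0.07 -0.69  0.46  0.38 -0.61]
1 35 25 70 [ 633. -163.  133.] [-0.51  0.32 -0.72 -0.    0.31 -0.47]
```

```bash
python3 - <<'E'
from h import *
from bench import bot,solve_ik,imaging
P=fr(RACK)([63,0,0])[0]
bot.move_ptp([P[0],P[1],185],[np.pi,0,RACK[2]+np.pi])
bot.grip(0.75,100)
s=bot.get_state();m=imaging.camera_model("wrist")
im=imaging.capture("wrist");cv2.imwrite("pics/w1.png",im)
W=cam(m)
print(s['t'],s['tcp_pos'],s['orientation'],s['contact_force'],s['opening'])
for i in(-63,-21,21,63):
    print(i,np.round(W(fr(RACK)([(i+4,20,110),(i+4,-20,110),(i-4,20,110),(i-4,-20,110)])),1).tolist())
print(np.round(W(fr(RACK)([(95,35,40),(95,-35,40),(-95,35,40),(-95,-35,40)])),1).tolist())
cv2.imwrite("pics/w1c.png",cv2.resize(im[100:400,160:480],None,fx=2.5,fy=2,interpolation=cv2.INTER_CUBIC) )
E
```

```text
2.6667 [617.1009937  119.97108129 185.06690732] [ 3.14154602e+00 -1.95504221e-05  1.66224091e+00] [ 0.64530779 -0.01442265  0.09265374] 0.7498869922156252
-63 [[345.4, 33.0], [283.0, 33.0], [345.7, 18.9], [282.7, 18.9]]
-21 [[343.6, 101.9], [284.9, 101.9], [343.9, 89.4], [284.6, 89.4]]
21 [[342.0, 163.1], [286.6, 163.1], [342.3, 152.0], [286.3, 152.0]]
63 [[340.6, 217.9], [288.1, 217.9], [340.9, 207.9], [287.9, 207.9]]
[[349.4, 220.5], [279.9, 220.5], [356.9, 4.7], [272.2, 4.6]]
```

View pics/w1.png

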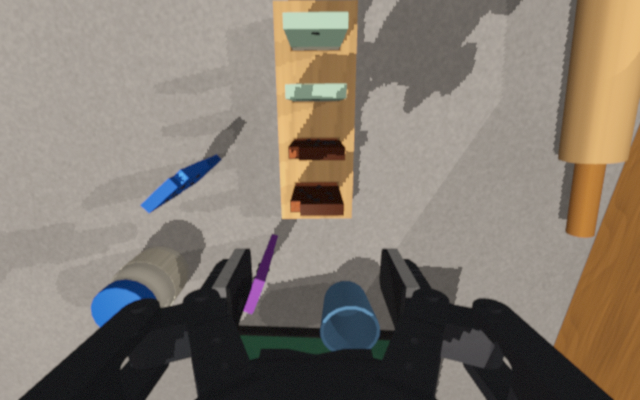

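View pics/w1c.png

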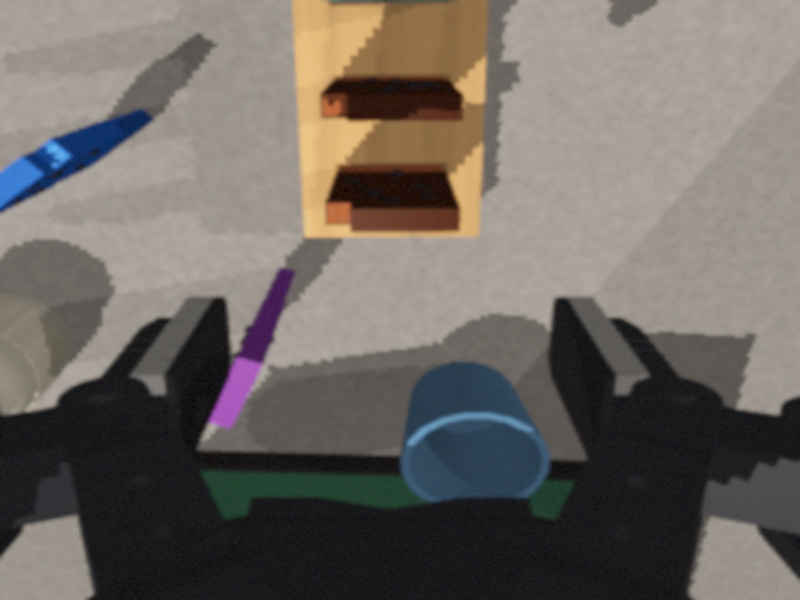

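The wrist view shows the rack running up the middle. The slot-63 dark tile's top is at about (291–344, 202–214), roughly 3 px right of and 4 px above the prediction. I'll apply part of that, descend to just above the tile, and look again against the fingers.

```bash
sed -i 's/^RACK=.*/RACK=np.array([611.5,182.3,-1.480]); BIN=np.array([647.9,-187.1,0.050]); OFF=np.array([-2.0,0.8,0])/' h.py
python3 - <<'E'
from h import *
from bench import bot,solve_ik,imaging
P=fr(RACK)(np.array([63,0,0])+OFF)[0]
bot.movel([P[0],P[1],118],max_speed=120)
s=bot.get_state();W=cam(imaging.camera_model("wrist"))
im=imaging.capture("wrist");cv2.imwrite("pics/w2.png",im)
print(s['t'],s['tcp_pos'])
F=fr(RACK);o=OFF
print(np.round(W(F(np.array([(67,20,110),(67,-20,110),(59,20,110),(59,-20,110)])+o)),1).tolist(),W(s['tcp_pos']))
cv2.imwrite("pics/w2c.png",cv2.resize(im[120:360,200:440],None,fx=2.5,fy=2.5,interpolation=cv2.INTER_CUBIC) )
E
```

```text
3.425 [618.23613907 121.59528536 118.48434819]
[[349.3, 258.2], [276.9, 258.2], [349.7, 244.9], [276.3, 244.9]] [[313.70206939 258.94984047]]
```

View pics/w2c.png

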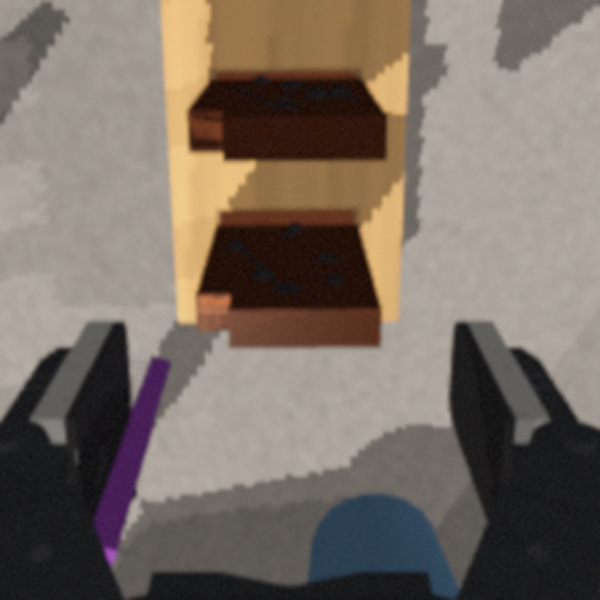

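The tile top spans columns 279–352 (centre 315.6), and the midpoint between the fingers is 316.2, so it is centred. Rows match the prediction too. Grasping and lifting now.

```bash
python3 - <<'E'
from h import *
from bench import bot,solve_ik,imaging
P=fr(RACK)(np.array([63,0,0])+OFF)[0]
print(bot.movel([P[0],P[1],74],max_speed=80,threshold=8))
bot.grip(0.2,100)
s=bot.get_state();print(s['t'],s['tcp_pos'],s['opening'],s['contact_force'])
print(bot.movel([P[0],P[1],115],max_speed=90))
bot.movel([P[0],P[1],285],max_speed=250)
s=bot.get_state();print(s['t'],s['tcp_pos'],s['opening'],s['contact_force'],s['wrist_torque'])
im=imaging.capture("wrist");cv2.imwrite("pics/w3.png",im)
E
```

```text
False
4.525 [618.52699823 121.71140929  75.00204835] 0.4499175222566684 [-1.01507497 -0.36131014  4.56291009]
False
5.9667 [617.03092951 121.54576988 283.16497622] 0.4435942441580244 [ 0.08741308 -0.50936038 -1.17139673] [ 0.00182888  0.01268838 -0.03247636]
```

View pics/w3.png

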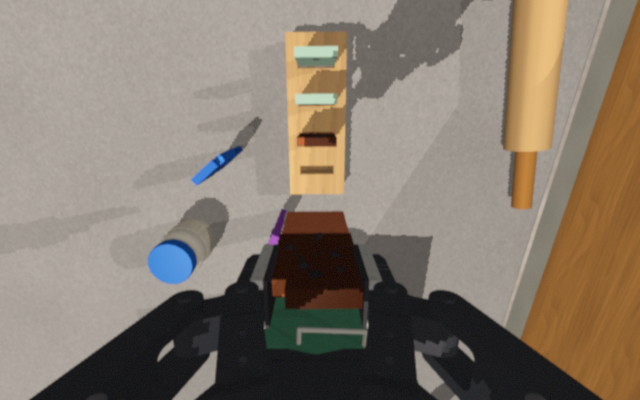

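The tile is held square, with the opening at 0.44 and the empty slot at (317,170). The other three tiles are undisturbed. Next: the bin approach, with force logging while the flap is pushed in.

```bash
cat > ins.py <<'E'
from h import *
from bench import bot,solve_ik,imaging
def rep(tag):
    s=bot.get_state();print(tag,round(s['t'],2),np.round(s['tcp_pos'],1),'F',np.round(s['contact_force'],2),'M',np.round(s['wrist_torque'],2),round(s['opening'],3));return s
def depth(s,y,tilt):
    p,_=binpose(y,0,tilt,0);p1,_=binpose(y,1,tilt,0);return (s['tcp_pos']-p)@(p1-p)
def approach(y,tilt,d=-95):
    p,o=binpose(y,d,tilt,0);bot.move_ptp(p,o);rep('pre')
def enter(y,tilt):
    for d,v in((-60,80),(-20,90),(15,90)):
        bot.movel(binpose(y,d,tilt,0)[0],max_speed=v);rep(d)
    bot.movel(binpose(y,20,tilt,0)[0],max_speed=12);rep(20)
E
python3 - <<'E'
from ins import *
approach(-25,30)
cv2.imwrite("pics/s3.png",imaging.capture("scene"))
cv2.imwrite("pics/w4.png",imaging.capture("wrist"))
E
```

```text
pre 7.33 [ 548.2 -216.7  272.2] F [ 0.25 -0.1   0.08] M [0.01 0.52 0.03] 0.448
```

View pics/s3.png

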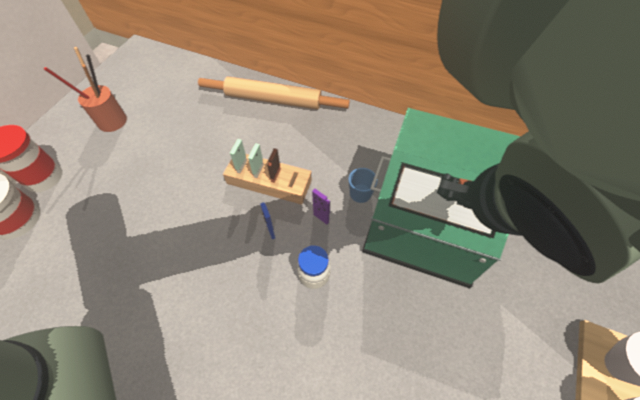

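View pics/w4.png

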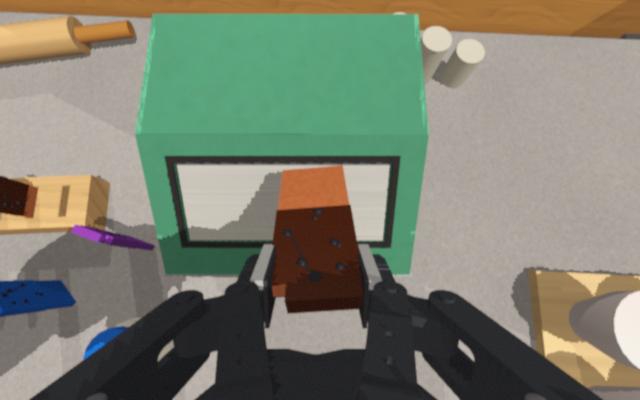

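In the wrist view the tile is lined up over the white flap, columns 275–360 inside the slot frame at 168–400, and well clear. Entering now.

```bash
python3 - <<'E'
from ins import *
enter(-25,30)
cv2.imwrite("pics/w5.png",imaging.capture("wrist"))
E
```

```text
-60 8.02 [ 565.  -215.5  242. ] F [-8.8   1.21  7.12] M [0.42 1.15 0.36] 0.442
-20 8.61 [ 575.1 -214.9  200.7] F [-42.29  -2.9   14.16] M [-0.38  5.92 -0.  ] 0.438
15 9.15 [ 593.5 -213.2  169.2] F [-24.05  -3.    -0.86] M [-0.37  4.81 -0.45] 0.41
20 9.72 [ 596.9 -213.1  167.5] F [-33.36  -0.38  16.48] M [ 0.45  5.15 -0.14] 0.415
```

View pics/w5.png

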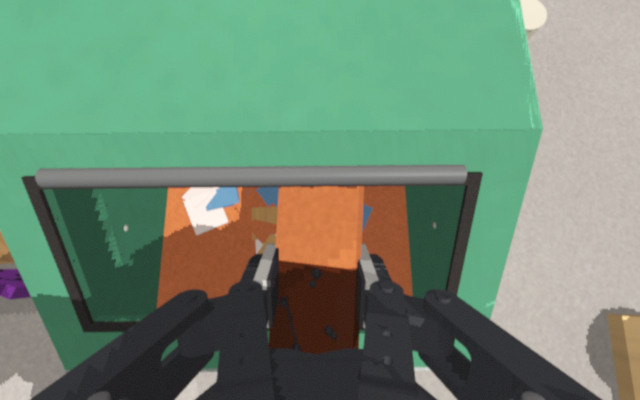

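The forces came out far higher than a 2–3 N flap rub: 33–42 N, mostly along −x. The hand has also been pushed about 7 mm off its line. I'm stopping to read the settled state and look from the other cameras before going on.

```bash
python3 - <<'E'
from ins import *
bot.dwell(0.15);s=rep('rest');print(depth(s,-25,30),s['orientation'],binpose(-25,20,30,0),np.round(s['effort'],1))
for n in("scene","top"):
    im=imaging.capture(n);cv2.imwrite(f"pics/{n}6.png",im)
a=cv2.imread("pics/top6.png")[60:260,330:530];b=cv2.imread("pics/scene6.png")[80:280,350:550]
cv2.imwrite("pics/c6.png",cv2.resize(np.hstack([a,b]),None,fx=2,fy=2,interpolation=cv2.INTER_CUBIC))
w=cv2.imread("pics/w5.png")[150:400,220:420];cv2.imwrite("pics/w5c.png",cv2.resize(w,None,fx=2.4,fy=2.4,interpolation=cv2.INTER_CUBIC))
E
```

```text
rest 9.92 [ 597.  -213.1  167.6] F [-33.47  -1.05  16.24] M [ 0.46  5.19 -0.19] 0.413
20.332376603751772 [-3.13668299 -0.50644675  0.04085581] (array([ 605.20446777, -214.26783996,  172.67949192]), [3.141592653589793, np.float64(-0.5235987755982988), np.float64(0.05)]) [  7.8 -34.1  34.6 -11.1   4.   -0.5]
```

View pics/c6.png

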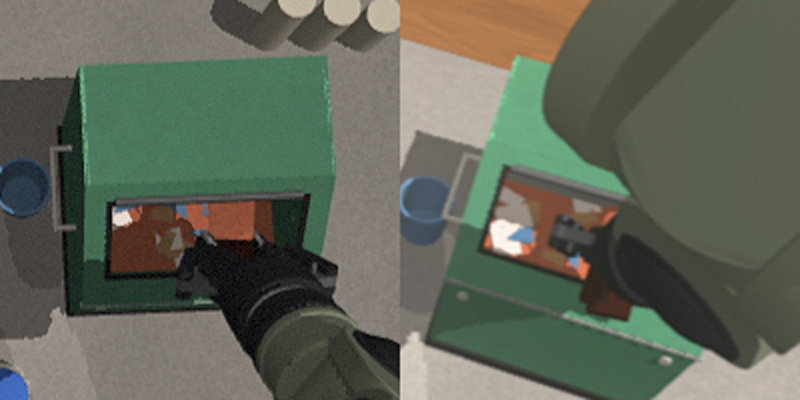

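View pics/w5c.png

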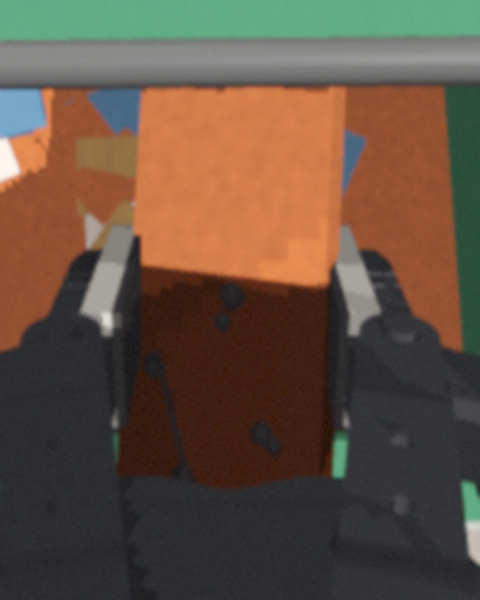

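In the wrist crop the tile is nearly face-on (edges at columns 276–360, no top edge visible), and the scene crop shows its top end out over the lower lip at (605,295). So it has swung about the jaw axis. Comparing edge widths, it looked about 5° off in w3 but already about 38° off in w4, so it probably clipped the bin's side on the joint-space move. I'll check with overlays before recovering.

```bash
cat >> h.py <<'E'
def tilebox(tcp,ori,ang,up,gz=-19,xo=0):
    """ang: deg, bottom swung to +tool x; up: mm of tile above grasp"""
    R=Ro.from_euler('xyz',ori).as_matrix();a=np.deg2rad(ang)
    d=np.array([np.sin(a),0,np.cos(a)]);n=np.array([np.cos(a),0,-np.sin(a)]);g=np.array([xo,0,gz])
    return np.array([tcp+R@(g+d*l+n*t+np.array([0,w,0])) for l in(-up,100-up) for t in(-4,4) for w in(-20,20)])
ED=[(i,j) for i in range(8) for j in range(i) if bin(i^j).count('1')==1]
def draw(im,W,B,c):
    u=W(B)
    for i,j in ED: cv2.line(im,tuple(int(v) for v in u[i]),tuple(int(v) for v in u[j]),c,1)
E
python3 - <<'E'
from ins import *
s=bot.get_state();W=cam(imaging.camera_model("wrist"));S=cam(imaging.camera_model("scene"))
B0=tilebox(s['tcp_pos'],s['orientation'],62,14,-16)
B1=tilebox(s['tcp_pos'],s['orientation'],62,35,-16)
w=cv2.imread("pics/w5.png");sc=cv2.imread("pics/scene6.png")
for B,c in((B0,(0,255,0)),(B1,(255,255,0))):
    draw(w,W,B,c);draw(sc,S,B,c)
w=cv2.resize(w[150:350,220:420],None,fx=2,fy=2)
sc=cv2.resize(sc[150:250,400:500],None,fx=4,fy=4,interpolation=cv2.INTER_CUBIC)
cv2.imwrite("pics/ov.png",np.hstack([w,sc]))
E
```

```text
(no output)
```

View pics/ov.png

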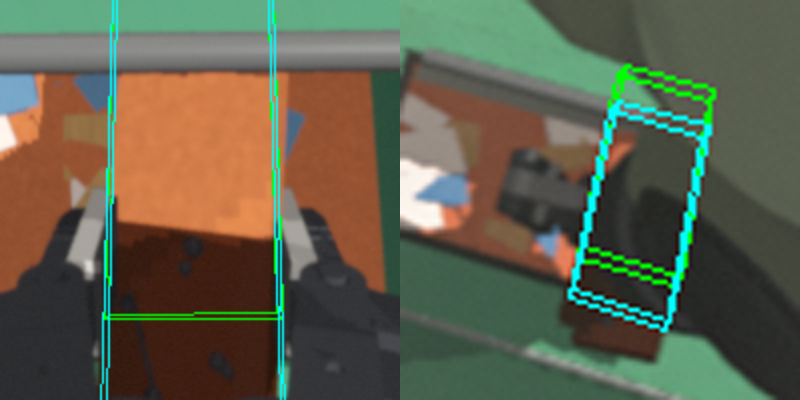

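The overlay shows about 62° of swing, and the tile has also slid: it's now held near its middle, with the lower end against the flap stop. The recovery plan:
1. Back out level and clear the slot.
2. Square the tile in the hand by pressing it flat on the bin's upright front wall with a light grip.
3. Stand it on open bench and regrip near its top.

```bash
python3 - <<'E'
from ins import *
s=bot.get_state();p=np.array(s['tcp_pos']);o=s['orientation']
def go(dx,dz,v=70,rot=None):
    bot.movel(p+[dx,0,dz],rot=rot,max_speed=v);rep((dx,dz))
go(-8,0,40); go(-27,18); go(-55,45); go(-90,80,120)
cv2.imwrite("pics/w7.png",imaging.capture("wrist"));cv2.imwrite("pics/s7.png",imaging.capture("scene"));cv2.imwrite("pics/t7.png",imaging.capture("top"))
s=rep('x');np.save('p7.npy',np.r_[s['tcp_pos'],s['orientation']])
a=cv2.imread("pics/w7.png");b=cv2.imread("pics/s7.png")[60:300,320:560]
cv2.imwrite("pics/c7.png",np.hstack([cv2.resize(a[100:340,180:460],(467,400)),cv2.resize(b,(400,400))])[:, :800])
E
```

```text
(-8, 0) 10.59 [ 589.  -213.4  168. ] F [-6.95 -0.58  6.82] M [0.03 1.36 0.02] 0.419
(-27, 18) 11.12 [ 570.9 -213.5  186.8] F [-0.47 -0.68 -0.76] M [-0.05  0.52  0.  ] 0.413
(-55, 45) 11.82 [ 541.9 -213.3  212.8] F [ 0.07 -0.62 -1.35] M [-0.04  0.54 -0.02] 0.411
(-90, 80) 12.38 [ 507.1 -213.2  247.5] F [-1.02 -0.69 -1.77] M [0.02 0.53 0.04] 0.41
x 12.53 [ 507.  -212.8  246.8] F [-0.46  0.26 -1.03] M [-0.04  0.56  0.02] 0.411
```

View pics/w7.png

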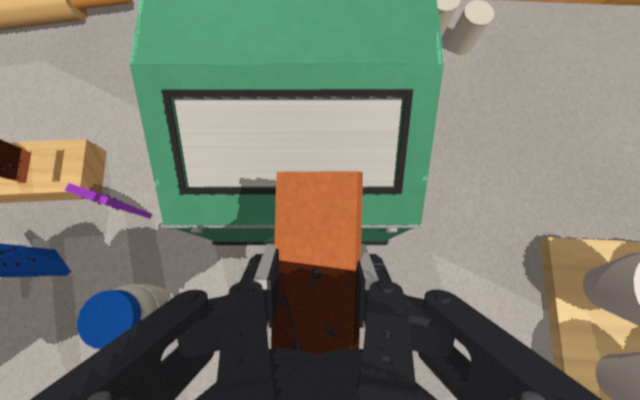

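View pics/s7.png

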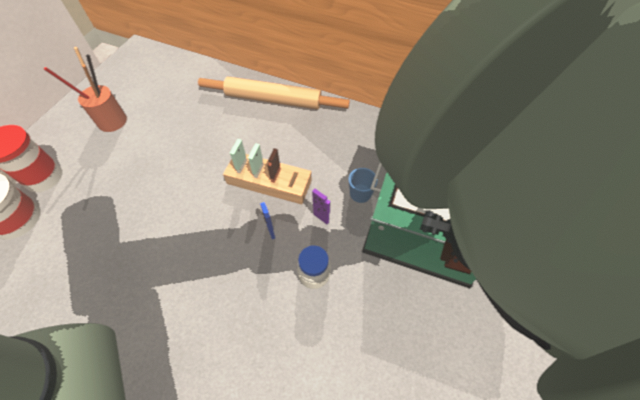

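View pics/t7.png

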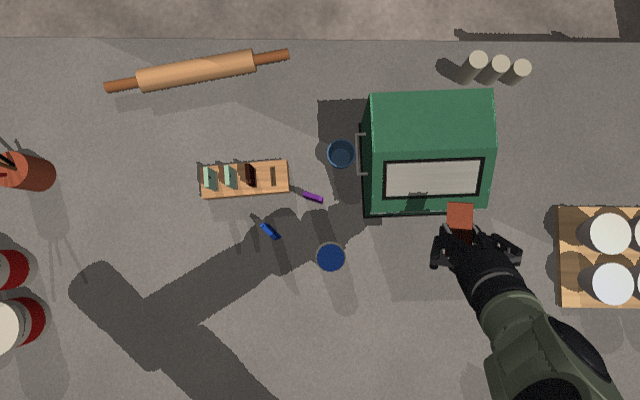

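```bash
python3 - <<'E'
from ins import *
v=np.load('p7.npy');W=cam(imaging.camera_model("wrist"));T=cam(imaging.camera_model("top"))
# bottom +x-face corners: idx l=1,t=1 -> 6,7
def f(x):
    B=tilebox(v[:3],v[3:],x[0],x[1],x[2])
    w=W(B[[6,7]]);t=T(B[[6,7]])
    w=w[np.argsort(w[:,0])];t=t[np.argsort(t[:,0])]
    return np.r_[(w-[[276,172],[362,172]]).ravel(),(t-[[447,204],[473,203]]).ravel(),(x[2]+17)/2]
r=least_squares(f,[60,45,-17],x_scale=[10,10,3]);print(r.x,np.round(f(r.x),1))
a=cv2.imread("pics/w7.png");b=cv2.imread("pics/t7.png")
B=tilebox(v[:3],v[3:],*r.x);draw(a,W,B,(0,255,0));draw(b,T,B,(0,255,0))
cv2.imwrite("pics/ov7.png",np.hstack([cv2.resize(a[140:380,200:440],(480,480)),cv2.resize(b[180:340,400:500],(300,480))]))
E
```

```text
[ 74.15119213  50.96506274 -17.00000368] [-3.6  0.5 -1.   0.5 -0.  -1.9 -1.  -1.9 -0. ]
```

View pics/ov7.png

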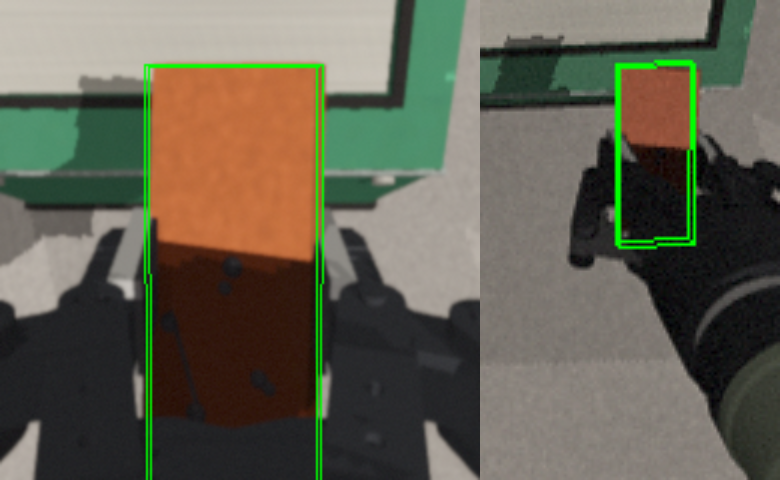

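```bash
cat >> ins.py <<'E'
def wp(D,G,y=-25,gz=17):
    return fr(BIN)([-110-D,y,G-gz])[0]
DOWN=[np.pi,0,BIN[2]]
E
python3 - <<'E'
from ins import *
bot.movel(wp(85,230),rot=DOWN,max_speed=120);rep('up')
bot.grip(0.2,25);rep('grip25')
bot.movel(wp(58,150),max_speed=150);rep('start')
for D,G in((40,160),(28,168),(16,174),(6,178),(0,180),(-5,180)):
    bot.movel(wp(D,G),max_speed=40);rep((D,G))
cv2.imwrite("pics/w8.png",imaging.capture("wrist"));cv2.imwrite("pics/t8.png",imaging.capture("top"))
E
```

```text
up 13.21 [ 454.7 -221.5  212.3] F [-0.46 -0.23 -0.95] M [ 0.02  0.02 -0.03] 0.414
grip25 13.43 [ 454.  -221.9  213.4] F [-0.09 -0.82 -0.79] M [ 0.01 -0.02  0.02] 0.411
start 14.14 [ 481.5 -220.7  133.6] F [-0.57 -1.07 -1.65] M [-0.   -0.01 -0.01] 0.417
(40, 160) 14.81 [ 493.2 -219.5  141.5] F [-15.01  -2.52   0.11] M [-0.5   3.09 -0.26] 0.411
(28, 168) 15.32 [ 496.2 -217.4  146.8] F [-34.74  -2.17   2.88] M [-0.65  7.2  -0.35] 0.409
(16, 174) 15.8 [ 524.5 -218.6  157.8] F [0.42 0.07 0.28] M [-0.02 -0.01  0.01] 0.198
(6, 178) 16.22 [ 533.6 -217.8  161.1] F [-0.31 -0.58 -0.71] M [-0.04 -0.03 -0.04] 0.2
(0, 180) 16.52 [ 539.6 -217.6  163.1] F [-0.2   0.49  0.47] M [-0.02 -0.02  0.05] 0.197
(-5, 180) 16.8 [ 544.5 -217.3  162.9] F [-0.25 -0.4  -0.87] M [ 0.05  0.04 -0.05] 0.195
```

View pics/w8.png

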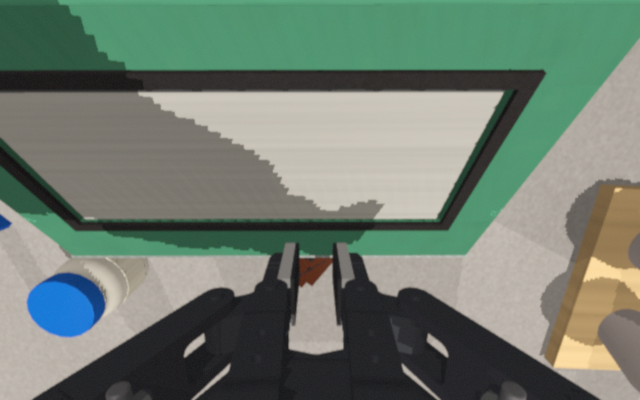

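View pics/t8.png

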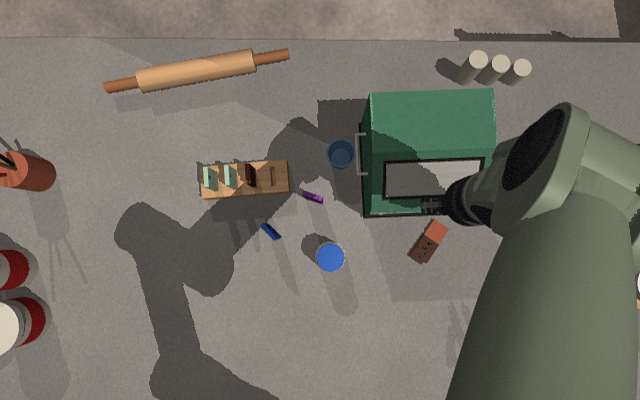

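The tile slipped out of the 25 N grip and now lies flat on the bench in front of the bin at (428,242) in the top view. Its orange foot points up-right at (438,227) and its chipped dark end is at (420,257). Nothing else moved. I'll measure it closely and then pick it up again.

```bash
python3 - <<'E'
from ins import *
bot.movel(wp(60,260),max_speed=200)
bot.move_ptp([380,-225,300],[np.pi,0,-0.57])
s=rep('v')
im=imaging.capture("wrist");t=imaging.capture("top")
cv2.imwrite("pics/w9.png",im);cv2.imwrite("pics/t9.png",t)
cv2.imwrite("pics/t9c.png",cv2.resize(t[200:280,380:480],None,fx=6,fy=6,interpolation=cv2.INTER_CUBIC))
np.save("w9m.npy",imaging.camera_model("wrist"),allow_pickle=True)
E
```

```text
v 18.11 [ 380.4 -225.1  299.3] F [-0.05  0.46 -0.53] M [ 0.04  0.02 -0.03] 0.199
```

View pics/w9.png

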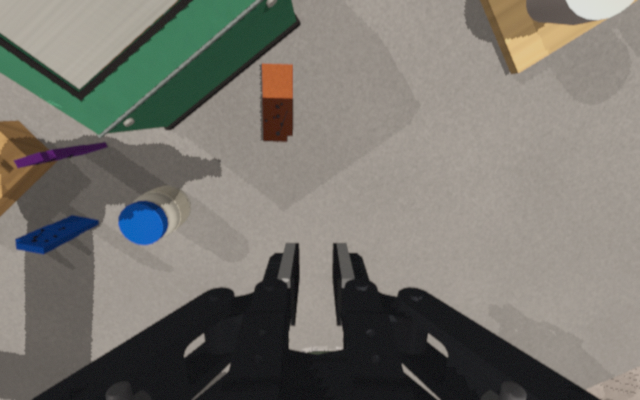

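View pics/t9c.png

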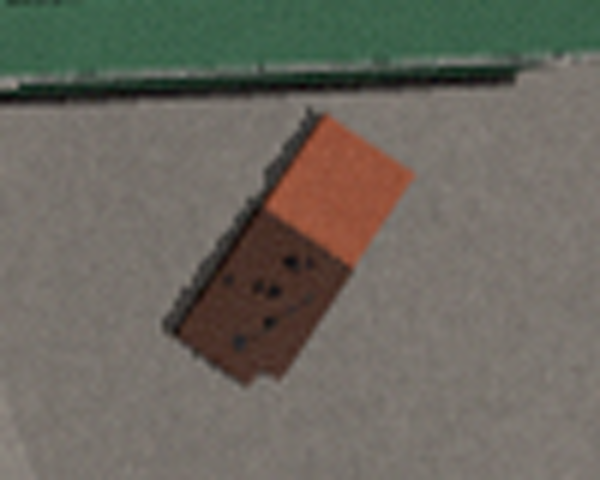

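```bash
python3 - <<'E'
from ins import *
T=cam(imaging.camera_model("top"));W=cam(np.load("w9m.npy",allow_pickle=True).item());S=cam(imaging.camera_model("scene"))
# tile frame: u toward bottom, v left of u
P=np.array([(50,20,8),(50,-20,8),(-50,20,8)])
It=np.array([(325,115),(413,175),(178,332)])/6+[380,200]
Iw=np.array([(262,64.5),(292.5,64.5),(263,140)])
f=lambda o:np.r_[(T(fr(o)(P))-It).ravel(),(W(fr(o)(P))-Iw).ravel()]
r=least_squares(f,[470,-220,-.57],x_scale=[100,100,1]);print(np.round(r.x,3),np.round(f(r.x),1))
for nm,pr,(u,v),z in(("cup",T,(341,153),60),("jar",T,(330,257),85),("purple",T,(312,197),100),("blue",T,(266,230),100)):
    g=least_squares(lambda q:(pr([q[0],q[1],z])-[[u,v]]).ravel(),[450,0]);print(nm,np.round(g.x))
np.save('tile.npy',r.x)
x,y,a=r.x;u=np.array([np.cos(a),np.sin(a),0])
for b in(0,20,30,45):
    g=np.array([x,y,4])-36*u; br=np.deg2rad(b);ax=np.sin(br)*u-[0,0,np.cos(br)]
    for yaw in(a,):
        print('grasp',b,solve_ik(g+8*ax,[np.pi,-br,a]))
    for X,Y in((340,-230),(380,-300),(330,-330),(400,-150)):
      for ya in(-.3,-.6,-.9,-1.2):
        uu=np.array([np.cos(ya),np.sin(ya),0]);bb=br-np.pi/2;ax=np.sin(bb)*uu-[0,0,np.cos(bb)]
        q=solve_ik(np.array([X,Y,86])+8*ax,[np.pi,-bb,ya]);
        if q is not None: print('stand',b,X,Y,ya,np.round(q,2))
E
```

```text
[ 476.874 -224.359   -0.603] [-0.8 -1.  -0.6 -0.7 -1.4 -0.3  0.6 -1.   0.7  0.1  0.8  1. ]
cup [665. -27.]
jar [445.  -6.]
purple [566.  32.]
blue [498. 124.]
grasp 0 [-0.57818366  0.5187971  -0.61666428  0.43533494  0.         -3.11720839]
grasp 20 [-0.57178355  0.41645509 -0.98181429 -0.17638662 -0.01052741 -3.11266374]
stand 20 340 -230 -0.3 [-0.58  1.2   0.32  1.9  -0.27  3.04]
stand 20 340 -230 -0.6 [-0.7   1.21  0.36  1.94 -0.1   3.11]
stand 20 340 -230 -0.9 [-0.83  1.2   0.32  1.92  0.07 -3.12]
stand 20 340 -230 -1.2 [-0.95  1.16  0.23  1.85  0.24 -3.05]
stand 20 380 -300 -1.2 [-0.96  1.31  0.6   2.07  0.22 -3.06]
stand 20 330 -330 -0.3 [-0.71  1.28  0.52  2.01 -0.38  3.  ]
stand 20 330 -330 -0.6 [-0.82  1.32  0.63  2.09 -0.2   3.07]
stand 20 330 -330 -0.9 [-0.93  1.33  0.64  2.1  -0.03  3.13]
stand 20 330 -330 -1.2 [-1.04  1.3   0.56  2.05  0.15 -3.09]
stand 20 400 -150 -0.3 [-0.44  1.24  0.43  1.98 -0.13  3.09]
stand 20 400 -150 -0.6 [-0.56  1.24  0.41  1.97  0.04 -3.13]
stand 20 400 -150 -0.9 [-0.68  1.2   0.32  1.91  0.21 -3.06]
stand 20 400 -150 -1.2 [-0.8   1.14  0.18  1
[... 1365 characters left out ...]
0.96  0.21  1.58 -0.26  2.88]
stand 45 380 -300 -0.6 [-0.75  0.98  0.26  1.63 -0.11  3.03]
stand 45 380 -300 -0.9 [-0.84  0.97  0.25  1.63  0.04 -3.1 ]
stand 45 380 -300 -1.2 [-0.94  0.94  0.18  1.57  0.19 -2.95]
stand 45 330 -330 -0.3 [-0.75  0.91  0.11  1.51 -0.31  2.81]
stand 45 330 -330 -0.6 [-0.84  0.94  0.18  1.58 -0.17  2.97]
stand 45 330 -330 -0.9 [-0.93  0.95  0.19  1.6  -0.02  3.12]
stand 45 330 -330 -1.2 [-1.02  0.93  0.14  1.56  0.12 -3.02]
stand 45 400 -150 -0.3 [-0.46  0.88  0.04  1.51 -0.11  3.03]
stand 45 400 -150 -0.6 [-0.55  0.88  0.03  1.51  0.03 -3.11]
stand 45 400 -150 -0.9 [-0.65  0.85 -0.03  1.46  0.17 -2.97]
stand 45 400 -150 -1.2 [-0.75  0.8  -0.13  1.37  0.31 -2.81]
```

The tile lies at (477,−224) with its foot towards yaw −0.60. I'll pinch it near its top with the tool leaning 30° forward, swing it upright at a clear spot (340,−230), stand it there and regrip from above.

```bash
python3 - <<'E'
from ins import *
x,y,a=np.load('tile.npy');u=np.array([np.cos(a),np.sin(a),0]);b=np.deg2rad(30)
O=[np.pi,b,a+np.pi]
P=np.array([x,y,0])-27*u
bot.grip(0.78,100)
bot.move_ptp(P+[0,0,110]-30*u,O);rep('hov')
bot.movel(P+[0,0,22],max_speed=150)
cv2.imwrite("pics/w10.png",imaging.capture("wrist"));rep('near')
print(bot.movel(P+[0,0,4],max_speed=30,threshold=6));rep('down')
bot.grip(0.2,100);rep('grip')
bot.movel(P+[0,0,60],max_speed=100);rep('lift')
cv2.imwrite("pics/w11.png",imaging.capture("wrist"))
E
```

```text
hov 21.26 [ 430.2 -192.3  110.2] F [-0.94  0.1  -0.35] M [ 0.23  0.39 -0.05] 0.777
near 22.07 [ 454.8 -209.1   22.6] F [-0.06  0.24  0.82] M [ 0.28  0.37 -0.02] 0.781
False
down 22.82 [ 454.5 -209.     3.8] F [-0.2  -0.32  0.34] M [0.26 0.34 0.02] 0.779
grip 23.24 [ 454.5 -208.9    4.8] F [-6.42  3.87 13.4 ] M [ 0.23  0.38 -0.03] 0.418
lift 23.95 [ 454.4 -208.9   59.8] F [-0.33 -0.1  -0.89] M [0.33 0.52 0.01] 0.414
```

View pics/w11.png

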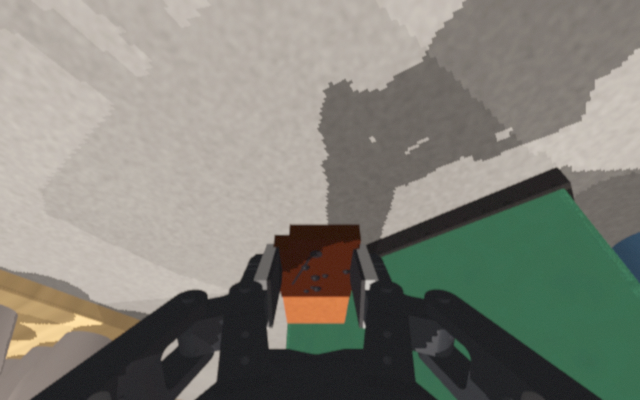

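View pics/w10.png

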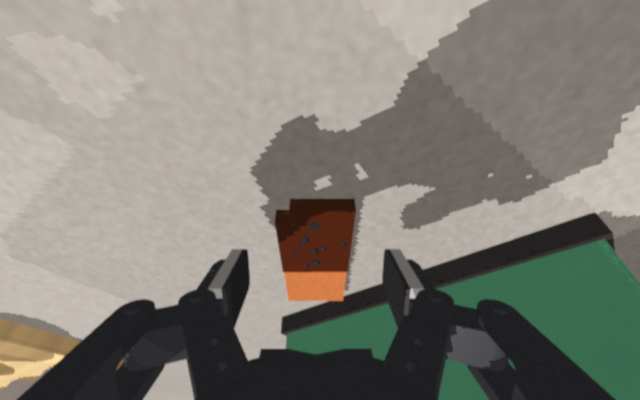

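```bash
cat >> ins.py <<'E'
def meas(top_row,top_cols,bot_row,bot_cols,top_t,x0,W=None,s=None,bt=-4):
    s=s or bot.get_state();W=W or cam(imaging.camera_model("wrist"))
    def f(x):
        B=tilebox(s['tcp_pos'],s['orientation'],x[0],x[1],x[2],0)
        k=lambda l,t:(4 if l else 0)+(2 if t>0 else 0)
        a=W(B[[k(0,top_t),k(0,top_t)+1]]);c=W(B[[k(1,bt),k(1,bt)+1]])
        a=a[np.argsort(a[:,0])];c=c[np.argsort(c[:,0])]
        return np.r_[(a[:,1]-top_row),(a[:,0]-top_cols),(c[:,1]-bot_row),(c[:,0]-bot_cols),(x[2]-x0[2])/1.5]
    r=least_squares(f,x0,x_scale=[10,10,3]);print('ang,up,gz',np.round(r.x,1),np.round(f(r.x),1));return r.x
E
python3 - <<'E'
from ins import *
x=meas(225,[276,360],324,[286,346],4,[-60,16,-8])
a=cv2.imread("pics/w11.png");W=cam(imaging.camera_model("wrist"));s=bot.get_state()
draw(a,W,tilebox(s['tcp_pos'],s['orientation'],*x),(0,255,0));b=cv2.imread("pics/w11.png")
draw(b,W,tilebox(s['tcp_pos'],s['orientation'],-60,16,-10),(255,255,0))
cv2.imwrite("pics/ov11.png",cv2.resize(np.hstack([a[200:340,240:400],b[200:340,240:400]]),None,fx=2.5,fy=2.5))
E
```

```text
ang,up,gz [-58.9  24.   -4. ] [ 0.2  0.2 -6.3 -2.8  0.2  0.2 -1.1 -2.5  2.7]
```

View pics/ov11.png

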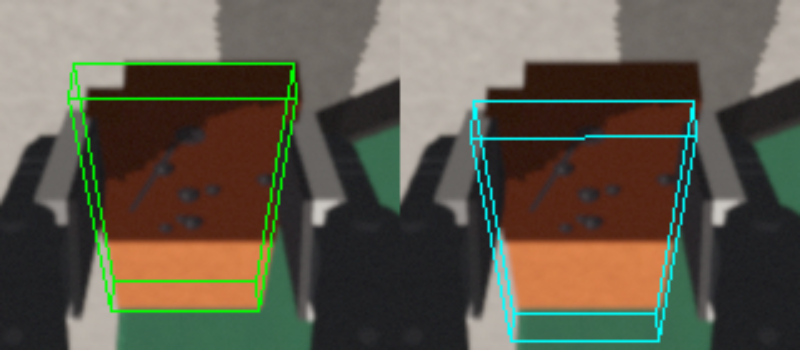

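```bash
python3 - <<'E'
from ins import *
s=bot.get_state();p=np.array(s['tcp_pos'])
bot.movel(p+[-40,25,80],max_speed=200)
ya=-0.9;O=[np.pi,np.deg2rad(-60),ya+np.pi]
P=np.array([340,-230,0.]);u=np.array([np.cos(ya),np.sin(ya),0])
bot.move_ptp(P+[0,0,125],O);rep('hov')
bot.movel(P+[0,0,95],max_speed=80);rep('95')
print(bot.movel(P+[0,0,60],max_speed=18,threshold=3));rep('touch')
cv2.imwrite("pics/w12.png",imaging.capture("wrist"));cv2.imwrite("pics/s12.png",imaging.capture("scene"))
E
```

```text
hov 26.22 [ 340.  -229.8  124.3] F [ 0.04  0.13 -0.32] M [-0.81 -0.62 -0.05] 0.415
95 26.74 [ 339.8 -229.7   94.8] F [ 0.29 -0.04 -0.57] M [-0.74 -0.62 -0.04] 0.413
True
touch 27.79 [ 339.5 -229.5   78.3] F [-0.32 -0.74  3.7 ] M [-0.14 -0.14 -0.02] 0.411
```

View pics/w12.png

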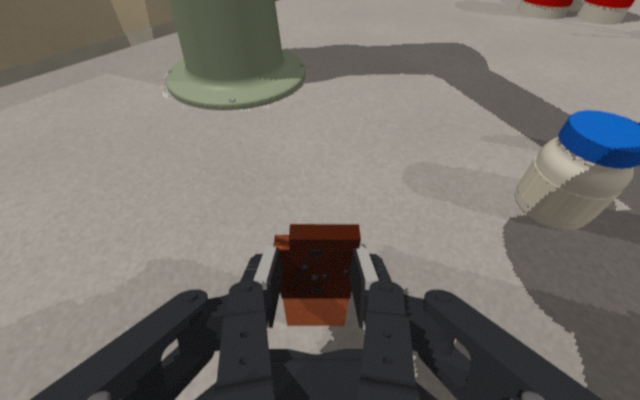

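View pics/s12.png

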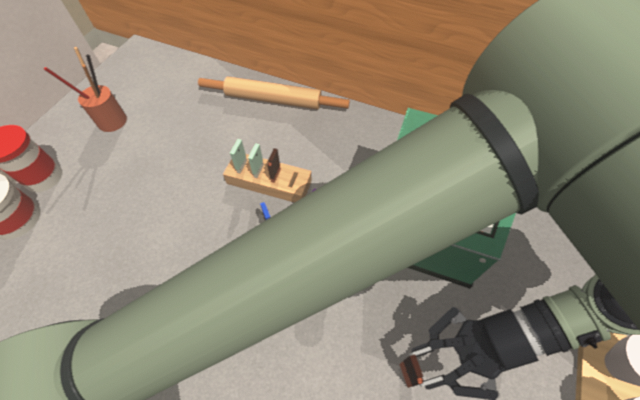

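The tile touched the bench at TCP z = 78 and looks upright in both views. Releasing, backing off and checking.

```bash
python3 - <<'E'
from ins import *
bot.grip(0.52,40);rep('rel')
bot.grip(0.7);s=rep('open')
ya=-0.9;u=np.array([np.cos(ya),np.sin(ya),0]);p=np.array(s['tcp_pos'])
bot.movel(p+70*(.87*u+[0,0,.5]),max_speed=120);rep('back')
cv2.imwrite("pics/w13.png",imaging.capture("wrist"))
E
```

```text
rel 28.15 [ 339.7 -229.7   77.3] F [ 0.48  0.17 -0.22] M [-0.65 -0.46 -0.05] 0.519
open 28.45 [ 339.7 -229.7   77.6] F [-1.39  0.16 -0.37] M [-0.59 -0.51  0.01] 0.7
back 29.18 [ 377.3 -277.1  112.2] F [ 0.17 -1.13 -1.  ] M [-0.63 -0.56  0.02] 0.699
```

View pics/w13.png

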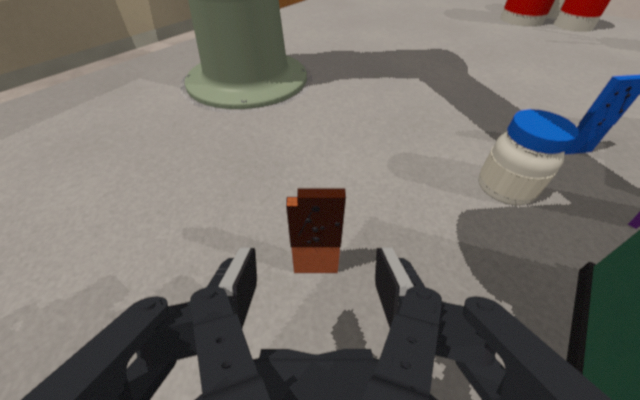

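The tile is standing alone at (316,230). Locating it precisely and regripping from above.

```bash
python3 - <<'E'
from ins import *
W=cam(imaging.camera_model("wrist"))
P=np.array([(4,20,0),(4,-20,0),(-4,20,100),(4,-20,100)])
I=np.array([(294,272),(339,272),(np.nan,188.5),(345,np.nan)])
def f(o):
    w=W(fr(o)(P[:2])); w=w[np.argsort(w[:,0])]; t=W(fr(o)(P[2:]))
    return np.r_[(w-I[:2]).ravel(),t[0,1]-188.5]
r=least_squares(f,[340,-230,-.9],x_scale=[100,100,1]);print(r.x,f(r.x))
ya=-.9;u=np.array([np.cos(ya),np.sin(ya)])
print('from hand',np.array([339.7,-229.7])+4.4*u, 'along u diff',(r.x[:2]-[339.7,-229.7])@u, (r.x[:2]-[339.7,-229.7])@[-u[1],u[0]])
O=[np.pi,0,ya+np.pi]
c=np.r_[np.array([339.7,-229.7])+ (r.x[:2]-[339.7,-229.7])@u*u*0.5+2.2*u,0]
print(c)
np.save('stand.npy',c)
bot.grip(0.75)
bot.move_ptp(c+[0,0,185],O);rep('hov')
bot.movel(c+[0,0,116],max_speed=120);rep('near')
cv2.imwrite("pics/w14.png",imaging.capture("wrist"))
E
```

```text
[ 339.92802815 -226.73654641   -0.90800575] [ 0.77420115  0.04719937 -0.77360758  0.34622082 -0.29768255]
from hand [ 342.43508386 -233.1466384 ] along u diff -2.179608368655545 2.0207328736541497
[ 340.39010879 -230.56964626    0.        ]
hov 30.62 [ 340.9 -231.2  185.2] F [ 0.76 -0.01 -1.65] M [-0.01  0.02  0.01] 0.75
near 31.34 [ 340.7 -230.9  115.9] F [ 0.32 -0.42  0.39] M [-0.07 -0.01 -0.04] 0.748
```

View pics/w14.png

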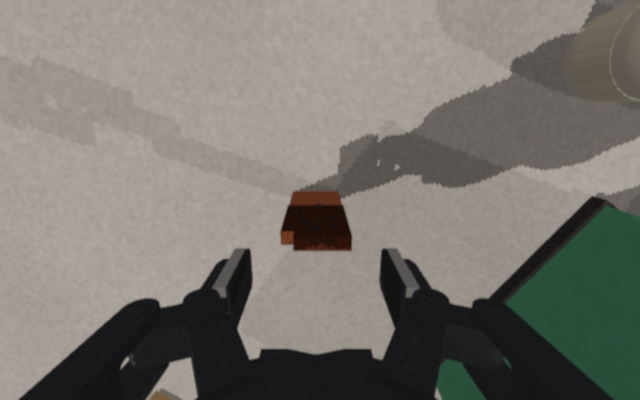

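```bash
python3 - <<'E'
from ins import *
W=cam(imaging.camera_model("wrist"));s=bot.get_state()
c=np.load('stand.npy');ya=-.9
B=fr([s['tcp_pos'][0],s['tcp_pos'][1],ya])([(4,20,100),(4,-20,100),(-4,20,100),(-4,-20,100)])
print(np.round(W(B),1))
im=cv2.imread("pics/w14.png");cv2.imwrite("pics/w14c.png",cv2.resize(im[170:270,260:380],None,fx=6,fy=6,interpolation=cv2.INTER_CUBIC))
E
```

```text
[[348.4 250.9]
 [279.  251. ]
 [348.8 238.1]
 [278.5 238.2]]
```

View pics/w14c.png

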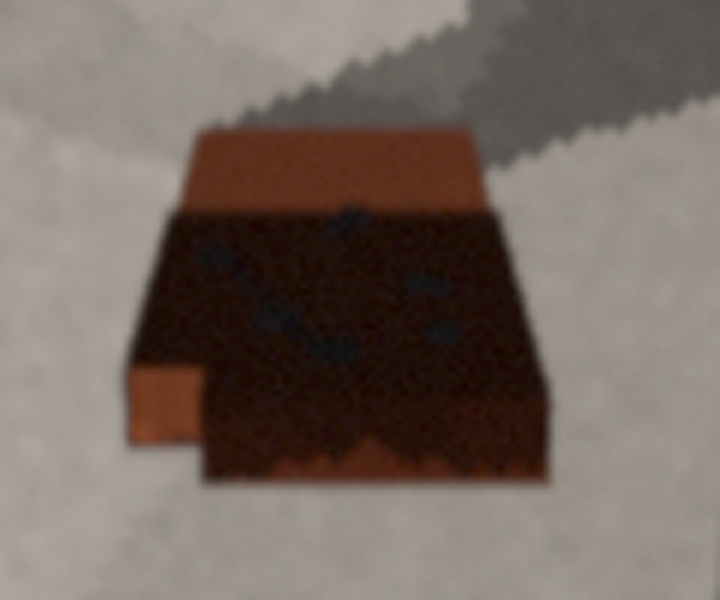

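The tile top spans columns 281–351 and rows 236–250, which is centred between the fingers and matches the prediction within 1 px. Regripping at 100 N, then moving to the bin along straight lines.

```bash
cat >> ins.py <<'E'
def bp(y,d,tilt): 
    return binpose(y,d,tilt,1)
E
python3 - <<'E'
from ins import *
c=np.load('stand.npy')
print(bot.movel(c+[0,0,67],max_speed=90,threshold=10))
bot.grip(0.2,100);rep('grip')
bot.movel(c+[0,0,300],max_speed=200);rep('lift')
cv2.imwrite("pics/w15.png",imaging.capture("wrist"))
p,o=bp(-25,-95,30)
bot.movel(p,rot=o,max_speed=160);rep('pre')
cv2.imwrite("pics/w16.png",imaging.capture("wrist"))
cv2.imwrite("pics/c16.png",np.hstack([cv2.resize(cv2.imread(f"pics/w{i}.png")[150:400,200:440],(400,416)) for i in(15,16)]))
E
```

```text
False
grip 32.44 [ 340.9 -231.3   68. ] F [-0.8   0.44  6.7 ] M [ 0.15  0.4  -0.01] 0.442
lift 33.76 [ 339.9 -230.1  299. ] F [-0.46 -0.07 -0.62] M [0.   0.01 0.01] 0.443
pre 35.27 [ 547.6 -217.1  272.3] F [-1.17  0.46  0.17] M [-0.08  0.58 -0.01] 0.44
```

View pics/c16.png

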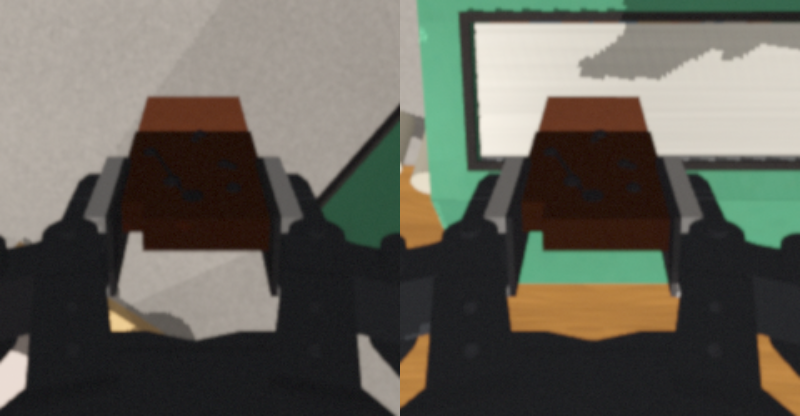

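The tile sits identically in the hand in both frames, straight and gripped near its top, so it didn't shift on the way over. Entering with a force guard.

```bash
cat >> ins.py <<'E'
def enter2(y,tilt):
    for d,v in((-40,70),(-10,80),(16,80)):
        if bot.movel(bp(y,d,tilt)[0],max_speed=v,threshold=12): print('STOP');rep(d);return False
        rep(d)
    bot.movel(bp(y,20,tilt)[0],max_speed=15,threshold=12);rep(20);return True
E
python3 - <<'E'
from ins import *
print(enter2(-25,30))
cv2.imwrite("pics/w17.png",imaging.capture("wrist"))
E
```

```text
-40 36.25 [ 574.4 -215.4  223.9] F [-2.34 -0.04 -0.3 ] M [-0.04  1.24  0.04] 0.442
-10 36.77 [ 589.2 -214.8  197.3] F [-1.68 -0.94 -2.93] M [-0.17  1.55 -0.03] 0.443
16 37.25 [ 602.5 -214.1  175.3] F [-2.54 -0.55 -4.37] M [-0.19  1.45 -0.07] 0.446
20 37.67 [ 605.6 -214.4  173.2] F [-1.57  0.2  -1.11] M [-0.07  0.98 -0.03] 0.444
True
```

View pics/w17.png

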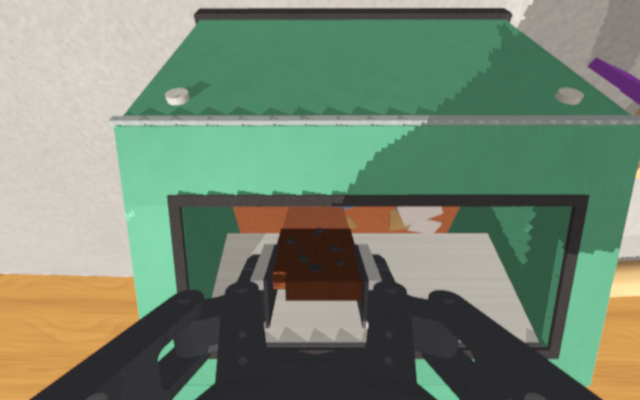

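The flap is held open by the hand and the forces are only 1–4 N. Now the guarded descent until I feel the pile.

```bash
cat >> ins.py <<'E'
def feel(y,tilt,dmax=68,v=16,th=3.0,L=67):
    for k in range(5):
        hit=bot.movel(bp(y,dmax,tilt)[0],max_speed=v,threshold=th)
        s=rep('hit' if hit else 'nohit');p=bp(y,0,tilt)[0];dd=(s['tcp_pos']-p)@(bp(y,1,tilt)[0]-p)
        a=np.deg2rad(tilt);zb=190-(dd+L)*np.cos(a)-4*np.sin(a);print('d',round(dd,1),'est bottom z',round(zb,1))
        if not hit or zb<99: return hit,dd
    return hit,dd
E
python3 - <<'E'
from ins import *
print(feel(-25,30))
bot.dwell(0.1);rep('rest')
E
```

```text
hit 39.69 [ 622.5 -213.5  142.5] F [-3.21 -0.67  6.05] M [0.02 0.51 0.02] 0.447
d 54.8 est bottom z 82.5
(True, np.float64(54.783782461468995))
rest 39.79 [ 622.4 -213.5  142.5] F [-3.48 -0.27  4.84] M [-0.03  0.51  0.02] 0.443
```

The force changed by about 6 N upward with the tile's foot at z ≈ 82 mm, inside the 77–96 range, so that's a light touch on the pile. Letting go and coming out.

```bash
python3 - <<'E'
from ins import *
bot.grip(0.6);rep('rel')
bot.movel(bp(-25,10,30)[0],max_speed=90);rep(10)
bot.movel(bp(-25,-60,30)[0],max_speed=140);rep(-60)
cv2.imwrite("pics/w18.png",imaging.capture("wrist"))
E
```

```text
rel 40.08 [ 621.2 -213.2  141. ] F [-1.44 -0.87  1.1 ] M [-0.28  0.8  -0.08] 0.601
10 40.73 [ 601.2 -214.7  182.5] F [-0.82 -0.02  3.69] M [0.12 0.28 0.02] 0.603
-60 41.38 [ 565.2 -216.2  241.3] F [-0.1   0.45 -0.15] M [-0.02  0.52 -0.02] 0.597
```

View pics/w18.png

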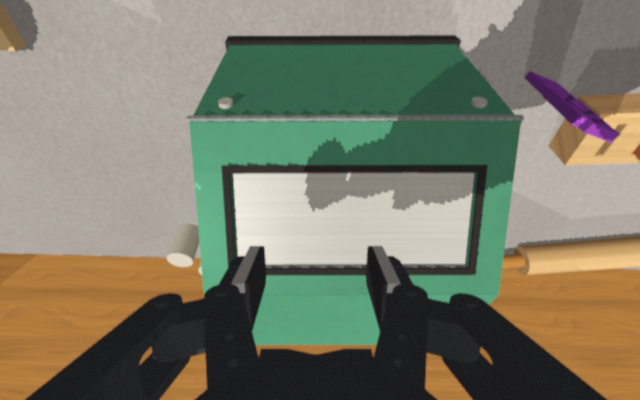

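The first tile is in and the flap is shut, with nothing in the hand. Now the second dark tile (slot 21), travelling high and straight to stay clear of the bin.

```bash
python3 - <<'E'
from ins import *
P=fr(RACK)(np.array([21,0,0])+OFF)[0];O=[np.pi,0,RACK[2]]
print(np.round(solve_ik([P[0],P[1],150],O),2))
bot.movel([560,-120,320],rot=[np.pi,0,-2.3],max_speed=220)
bot.move_ptp([P[0],P[1],190],O)
bot.grip(0.75,100)
bot.movel([P[0],P[1],118],max_speed=150);rep('near')
cv2.imwrite("pics/w19.png",imaging.capture("wrist"))
im=cv2.imread("pics/w19.png");cv2.imwrite("pics/w19c.png",cv2.resize(im[120:360,200:440],None,fx=2.5,fy=2.5,interpolation=cv2.INTER_CUBIC))
E
```

```text
[ 0.14  0.54 -0.07  0.96  0.   -1.52]
near 44.65 [614.4 163.5 118.6] F [-0.27  0.24  0.93] M [-0.03 -0.04  0.02] 0.749
```

View pics/w19c.png

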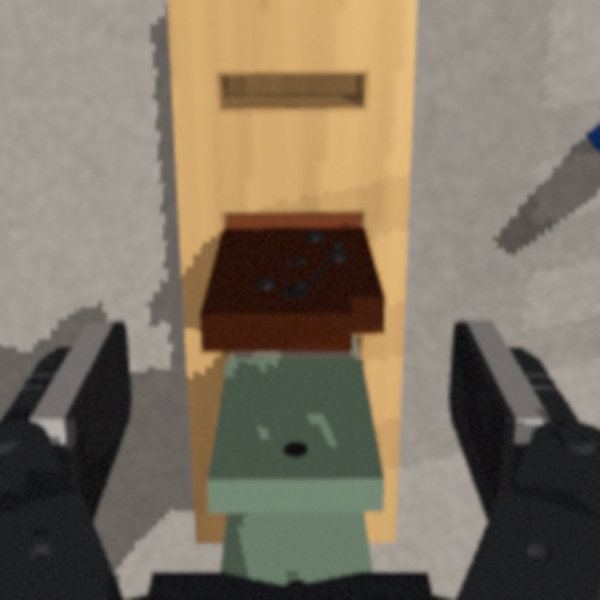

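Dark chipped tile at crop columns 203–384 and rows 312–350, centred between the fingers to within 1 mm. The pale tile behind it is clear. Gripping and lifting.

```bash
python3 - <<'E'
from ins import *
P=fr(RACK)(np.array([21,0,0])+OFF)[0]
bot.movel([P[0],P[1],74.5],max_speed=90,threshold=8)
bot.grip(0.2,100);rep('grip')
bot.movel([P[0],P[1],115],max_speed=100)
bot.movel([P[0],P[1],325],max_speed=250);rep('lift')
w=imaging.capture("wrist")
p,o=bp(25,-100,30)
bot.movel(p,rot=o,max_speed=190);rep('pre')
w2=imaging.capture("wrist")
cv2.imwrite("pics/c20.png",np.hstack([cv2.resize(i[150:400,200:440],(400,416)) for i in(w,w2)]))
E
```

```text
grip 45.68 [614.7 163.6  75.7] F [-1.57  0.39  5.62] M [-0.02  0.26 -0.  ] 0.449
lift 47.23 [613.3 163.3 323.2] F [-0.85 -0.93 -0.92] M [-0.05 -0.01 -0.05] 0.445
pre 49.23 [ 543.  -167.   276.8] F [ 0.04 -0.73 -0.92] M [0.02 0.59 0.01] 0.442
```

View pics/c20.png

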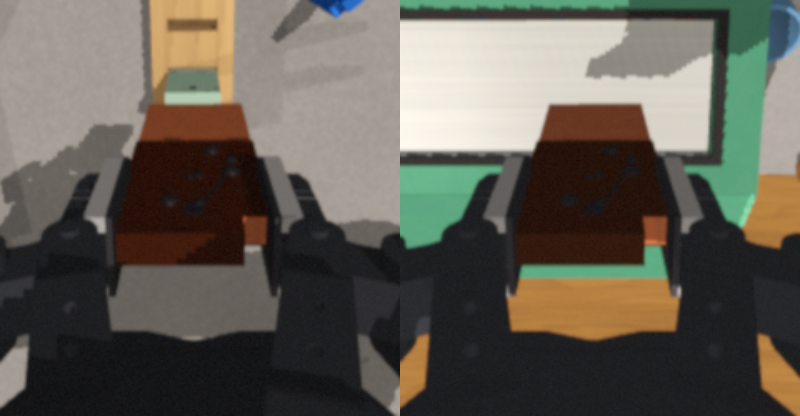

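The tile hasn't shifted and is straight in the hand. Entering and feeling for the pile.

```bash
python3 - <<'E'
from ins import *
if enter2(25,30):
    r=feel(25,30,L=65);print(r)
    bot.dwell(0.05);rep('rest')
E
```

```text
-40 50.29 [ 571.9 -165.5  224. ] F [-2.93  0.38 -1.24] M [ 0.06  1.26 -0.03] 0.447
-10 50.82 [ 587.2 -164.9  198. ] F [-1.77  0.04 -1.83] M [-0.06  1.19 -0.01] 0.446
16 51.29 [ 599.8 -164.1  175.1] F [-2.43  0.38 -4.11] M [-0.07  1.42 -0.08] 0.447
20 51.71 [ 603.  -164.5  173.1] F [-3.04 -0.85 -0.71] M [-0.03  1.06 -0.  ] 0.446
hit 53.86 [ 622.2 -163.4  138.7] F [-3.06 -0.29  4.69] M [-0.07  0.41  0.01] 0.449
d 59.2 est bottom z 80.4
(True, np.float64(59.19121164579072))
rest 53.91 [ 622.1 -163.5  138.7] F [-2.46 -1.79  5.18] M [-0.07  0.36  0.03] 0.446
```

The tile is lightly touching at z ≈ 80 mm, close to the first one's 82. Releasing and coming out.

```bash
python3 - <<'E'
from ins import *
bot.grip(0.6);rep('rel')
bot.movel(bp(25,10,30)[0],max_speed=90);rep(10)
bot.movel(bp(25,-80,30)[0],max_speed=150);rep(-80)
cv2.imwrite("pics/w21.png",imaging.capture("wrist"))
bot.movel([460,-160,330],max_speed=200);rep('away')
t=imaging.capture("top");s=imaging.capture("scene")
cv2.imwrite("pics/f.png",np.hstack([t[100:300,180:520],s[80:280,200:540]]))
E
```

```text
rel 54.19 [ 620.6 -163.   137.1] F [-1.11 -1.05  0.95] M [-0.21  0.8  -0.07] 0.598
10 54.89 [ 598.7 -164.7  182.4] F [-1.76  0.2   3.78] M [0.08 0.33 0.08] 0.602
-80 55.64 [ 552.7 -166.7  258.5] F [-0.5   0.4   0.14] M [-0.07  0.43  0.05] 0.601
away 56.42 [ 460.2 -160.1  329.4] F [ 0.39 -0.43  0.07] M [ 0.01  0.46 -0.01] 0.601
```

View pics/f.png

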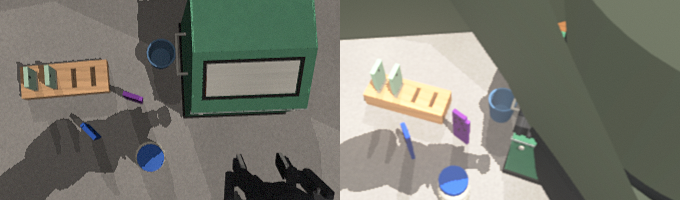

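View pics/w21.png

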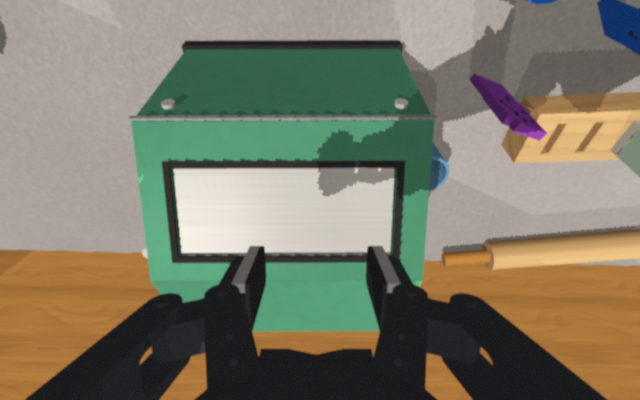

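The flap is shut and the hand is empty. The two pale tiles still stand in the rack with the two right-hand slots empty, and the jar, cup and look-alikes haven't moved. Handing in.

```bash
python3 -c "
from bench import bot
print(bot.sign_off())"
```

```text
the job is handed in; nothing more can be done
None
```

Both spoiled tiles are in the green bin, and I handed the job in at about 56 s. The first one did not go cleanly: I dropped it on the bench once.

- **First tile:**
  - **Failed try:** it turned in the grip on the way over, most likely by clipping the bin's side. It then jammed at the slot, with up to about 45 N at the wrist and about 37 N still showing at rest. I backed it out.
  - **Drop:** while I was straightening it against the bin's front with a light grip, it slipped and fell onto the bench in front of the bin.
  - **Second try:** I picked it up, stood it on the bench and regripped it near its top. I then put it through the slot with 1–5 N of flap rub and let go at a light touch (about 6 N up), with its foot at about 82 mm.
- **Second tile:** it went in on the first try and was let go at a light touch (about 5 N), with its foot at about 80 mm.
- **Last checks:** the final pictures show:
  - the flap shut and the gripper empty and clear of everything;
  - both pale green tiles standing in the rack;
  - the jar, cup and blue and purple look-alikes where they were.

I could not see inside the bin to check how the tiles came to rest.

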